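Press a soldering tile flush with a packing piece

TASK

The white soldering tile lies a little loose in the steel jig. Take the packing piece out of its wooden stand by its wooden grip, slip it upright down to the plate in the gap between the tile and the row of steel blocks, at the one place where the gap is wide enough for it, and with it push the tile firmly up against the fence until it is flush along its whole length, without the gripper touching the tile. Finish while holding: keep the packing piece gripped and the tile pressed flush with it, let nothing go, and leave the bowl, cup and mallet alone.

Things in the scene. Friction and masses are not known exactly. Their poses are not given: they have to be found in the camera images.
- jig: Fixed dark steel jig: plate 140 x 210 mm, 8 mm thick, with a 200 mm long fence (along y) 20 mm above the plate on its far (+x) side. Origin on the bench under the plate, axes level; the fence's inner face is the plane x = +45 mm. 6 mm lugs at y = +-94 mm, 14 mm high, stop the tile endways. The three steel blocks stand in a row on its near (-x) side.
- tile: Loose white ceramic soldering tile, 40 (x) x 170 (y) x 22 mm high, about 0.2 kg, on the jig's plate (top 30 mm above the bench); origin at the centre of its underside. It starts about 4 to 8 mm short of the fence, slightly crooked; its +x face goes flush on the fence, and its -x face is then at x = +5 mm in the jig's frame. A push of 12 N squares it up.
- tile_left (a point): Point on the tile's +x (fence) face, 80 mm to +y of its middle, 11 mm above its underside; at x = 45 mm in the jig's frame when flush.
- tile_right (a point): Point on the tile's +x (fence) face, 80 mm to -y of its middle, 11 mm above its underside; at x = 45 mm in the jig's frame when flush.
- block_short: Fixed steel block on the plate, 30 mm deep (x), 40 long (y), 22 high: the least deep of three in a row at 42 mm pitch along the jig's y, in any order. Origin at the bottom middle of its rear (-x) face, on the plate, at x = -55 mm in the jig's frame; axes as the jig's. The gap from its front face to the tile is 21 to 27 mm at the start, 30 mm when the tile is flush.
- block_long: The same but 48 mm deep: the gap before it is too narrow for the packing piece (12 mm when the tile is flush, less before).
- block_longer: The same but 52 mm deep: the gap before it is too narrow (8 mm when the tile is flush, less before).
- stand: Fixed dark wooden stand, 62 (x) x 70 (y) mm, base 8 mm thick, with two 16 mm thick walls to 24 mm above the bench and a 22 mm wide slot along its y between them, in which the packing piece stands.
- spacer: Loose upright packing piece, 0.11 kg, a slab 16 (x) x 28 (y) x 88 mm tall; origin at the centre of its underside. Lower 44 mm aluminium (lowest 3 mm only 13 x 25 mm); above it the wooden grip, 16 x 28 mm. It starts in the stand, underside 8 mm above the bench. Pinch it across the 16 mm; fingertips 38 mm or more above its underside clear tile and blocks.
- bowl: Loose steel bowl, 110 mm across, 42 mm high, a bystander; origin under its centre.
- cup: Loose white plastic cup, 68 mm across, 75 mm high, a bystander; origin under its centre.
- mallet: Loose wooden mallet lying down, 220 mm long, a bystander; origin on the bench below the middle of its handle, head to its +x.
There are look-alikes about, which are no part of the job. What is meant by the tile is not black or red, and is the smaller of those in its own colour.

How it is judged:
On the way, in this order (a step that is already met when the one before it is completed fails the run):
1. the packing piece is lifted out of its stand in the gripper (height (world z) of spacer above 0.035 m and contact force between the fingers and spacer above 1 N), for 0.1 s.
2. it is down in the wide part of the gap, upright, still gripped (y of spacer in the frame of block_short between -0.01 and 0.01 m and x of spacer in the frame of block_short above 0.03 m and z of spacer in the frame of block_short below 0.008 m and angle between spacer's own z axis and vertical below 0.2 rad and contact force between the fingers and spacer above 1 N), for 0.1 s.
At the end, for the whole second after the job is handed in: Packing piece gripped before the shortest block (10 mm of its middle, underside within 8 mm of the plate, leaning or turned under 0.2 rad), pressing the tile with over 2 N; tile flat, at rest, both ends within 2 mm of the fence, gripper not touching it (y of spacer in the frame of block_short between -0.01 and 0.01 m and x of spacer in the frame of block_short above 0.03 m and z of spacer in the frame of block_short below 0.008 m and angle between spacer's own z axis and vertical below 0.2 rad and x of each of tile_left, tile_right in the frame of jig above 0.043 m and z of tile in the frame of jig between 0.005 and 0.011 m and angle between tile's own z axis and vertical below 0.05 rad and angle between the x axis of spacer and the x axis of jig, either way round below 0.2 rad and contact force between spacer and tile above 2 N and contact force between the fingers and spacer above 2 N and contact force between each of the arm, the fingers and tile below 0.3 N and linear speed of each of tile, spacer below 0.01 m/s); the arm keeps its last pose, push and grip.
It fails at once if the gripper pushes the tile itself (contact force between any of the fingers, the arm and tile above 2 N).
It fails at once if the bowl is moved (distance of bowl from where it was at the start of the episode above 0.02 m).
It fails at once if the cup is moved (distance of cup from where it was at the start of the episode above 0.02 m).
It fails at once if the mallet is moved (distance of mallet from where it was at the start of the episode above 0.02 m).
It also fails if it takes over 48 s, if anything falls off the work surface, if the arm or the gripper's body presses on something with over 40 N, if the wrist force passes 120 N, or if a joint passes its speed limit or range.

ROBOT

A 6-joint arm with a two-finger parallel gripper is mounted at the origin on the work surface. World frame = base frame: x ahead of the robot, y to its left, z up, the work surface at z = 0. Lengths are in m, angles in rad, forces in N, time in s.
With the tool pointing down it reaches from about 0.275 to 0.875 m from the base axis. Payload 12.5 kg.
Tool frame: the origin (TCP) lies at the very end of the fingers, on their centre line; the grasp point (between the pads) lies 19 mm behind it; z points along the fingers, y is the line along which they close (so a half turn about z gives the same grasp; the last joint's range is limited). The gripper opens to 85 mm and grips with 20 to 120 N. Pads are 22 mm wide; open, the fingers measure 114 mm over their backs; the gripper's body (76 mm by 85 mm) begins 54 mm behind the grasp point. The pads swing forward as they close: fully open they stand 13 mm farther back than shut.
Start: joints at [1.126, 0.351, 1.652, -0, 1.139, -0.085], TCP at [0.194, 0.515, 0.231] pointing down, gripper open.
Joint ranges: [-2.75, 2.75], [-0.79, 2.1], [0.01, 2.65], [-1.57, 4.71], [0.07, 3.14], [-2.87, 2.87]. Speed limits (rad/s): [2.22, 2.22, 2.79, 3.14, 3.14, 3.14].

INTERFACE

Orientations are given as a 3x3 rotation matrix whose columns are the frame's x, y, z axes.
In Python, from bench import manip gives the robot as it stands. Calls block until the motion is done:
- manip.move_ptp(position, orientation): joint-space move of the TCP to a pose.
- manip.move_l(position, attitude=None, max_speed=0.15): straight line of the TCP; attitude=None keeps the orientation; max_speed is the mean speed in m/s.
- manip.move_j(angles): joint-space move.
- manip.set_gripper(opening, effort=None): opening from 0.0 (shut) to 1.0 (fully open); effort is the grip in N (None keeps the last); returns when the fingers have stopped.
- manip.dwell(seconds).
- manip.inverse_kinematics(position, orientation): joint angles nearest the present ones, or None.
- manip.grab_frame(name): name is "scene" or "top" or "wrist"; returns (picture, depth): 480x640x3 uint8, red, green, blue; 480x640 float32, m along the optical axis (not along the pixel's ray), 0 where there is no reading.
- manip.get_calibration(name): a dict with "camera_matrix" (3x3 intrinsics, pixels), "R" (3x3) and "t" (3): a world point X has camera coordinates R X + t. Camera axes: x right, y down, z forward; pixel columns grow to the right and rows downward; lengths in m; the calibration is good to about 2 mm. A picture is of the moment at which its call begins: read the wrist's pose just before it. get_calibration takes no time and is no camera call; for the wrist camera it gives the pose at the moment of the call.
A pose or a line that the arm cannot do raises manip.Unreachable and nothing moves.
- manip.sign_off(): hands the job in; it is judged then, once.
Trained networks look in the newest picture that a camera, given by its name, has taken for a name from the list of things; names that differ only in an ending like _2 or _b are one class to them, and where a whole thing is asked for, a point or a joint stands for the part that bears it (a point fixed in the world has none). Each returns a list of dicts, best first, with "confidence" (0 to 1); they miss things now and then, are a little off and sometimes report something else, mostly with a low value. They report only what shows in the picture. A call takes as long as a camera call. They do not tell look-alikes from the thing itself.
- manip.look_for(camera, name): "at" ([x, y, z] in m, in world coordinates, good to about 4 mm: the middle of the surface that is visible of it).
Readings, each from a call of its own:
- manip.current_time(): time.
- manip.current_qpos(): joint angles.
- manip.current_joint_vel(): joint speeds.
- manip.current_joint_torque(): joint torques, N m.
- manip.current_ee_pos(): TCP position.
- manip.current_tcp_rot(): TCP orientation.
- manip.current_force(): force on the tool from outside, world axes, zero at the start.
- manip.current_ft_torque(): the same for the moment, N m.
- manip.current_grip_width(): opening from 0.0 (shut) to 1.0 (fully open).
- manip.current_grip_force(): force on a finger pad.
Only numpy, scipy, OpenCV 4.12 (cv2) and the standard library are available. Lean on these libraries where they do the work, as an engineer would, in place of code of your own. Each camera call takes 0.05 s, during which the arm holds its last target. There are 200 camera calls.

## Working session

There is one attempt and no reset: what is moved stays moved. The work goes in short steps, each a Python script; the robot and the scene stay as the last script left them, time stands still between calls to the robot, and variables do not carry over. Pictures are saved under pics/ and viewed, at most 10 in all, crops included, and the job is handed in when it is done.

```bash
mkdir -p pics; ls; python3 - <<'E'
from bench import manip
import cv2,numpy as np
for c in ["top","scene"]:
    p,d=manip.grab_frame(c); cv2.imwrite(f"pics/{c}0.png",p[:,:,::-1]); np.save(f"pics/{c}0.npy",d)
    for n in ["jig","tile","block_short","block_long","block_longer","stand","spacer","bowl","cup","mallet"]:
        print(c,n,[(np.round(r["at"],3).tolist(),round(r["confidence"],2)) for r in manip.look_for(c,n)[:4]])
print(manip.current_time())
E
```

```text
pics
top jig [([0.518, 0.103, 0.011], 0.64)]
top tile [([0.339, -0.144, 0.03], 0.95), ([0.289, 0.204, 0.03], 0.71), ([0.71, 0.204, 0.02], 0.71), ([0.539, 0.114, 0.03], 0.63)]
top block_short [([0.681, -0.399, 0.024], 0.51), ([0.481, 0.07, 0.029], 0.49), ([0.535, 0.113, 0.035], 0.43)]
top block_long [([0.484, 0.151, 0.032], 0.9)]
top block_longer []
top stand [([0.48, 0.067, 0.03], 0.57)]
top spacer [([0.561, -0.23, 0.081], 0.73)]
top bowl [([0.762, -0.179, 0.018], 0.61)]
top cup [([0.504, 0.403, 0.044], 0.65)]
top mallet [([0.682, -0.4, 0.022], 0.82)]
scene jig [([0.567, 0.064, 0.002], 0.92)]
scene tile [([0.299, 0.197, 0.03], 0.87), ([0.713, 0.201, 0.023], 0.78), ([0.349, -0.152, 0.03], 0.69), ([0.54, 0.105, 0.031], 0.68)]
scene block_short [([0.479, 0.062, 0.028], 0.6)]
scene block_long [([0.492, 0.153, 0.031], 0.71), ([0.539, 0.106, 0.032], 0.51)]
scene block_longer [([0.493, 0.11, 0.022], 0.72)]
scene stand [([0.577, -0.254, 0.014], 0.95), ([0.623, -0.406, 0.02], 0.32)]
scene spacer [([0.568, -0.236, 0.072], 0.67)]
scene bowl [([0.502, 0.381, 0.054], 0.69)]
scene cup [([0.505, 0.384, 0.054], 0.62)]
scene mallet [([0.623, -0.405, 0.021], 0.62)]
1.1
```

View pics/top0.png

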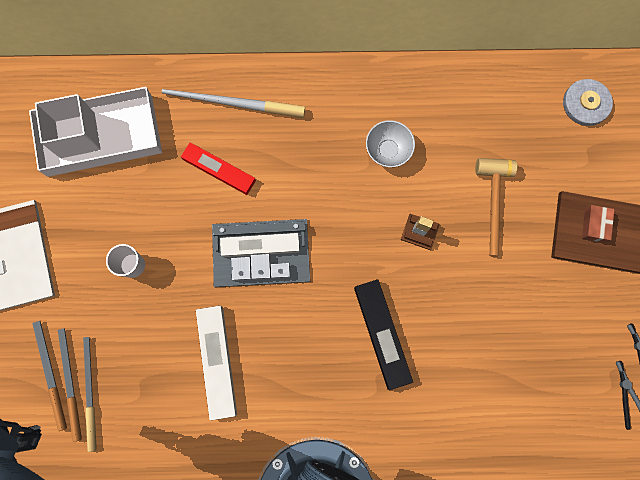

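View pics/scene0.png

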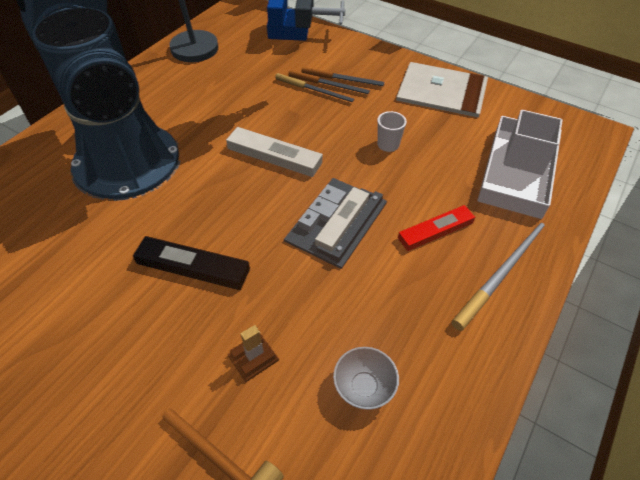

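The top view shows the jig at about (261,253), the white tile in it at (259,243), and the blocks at x=241, 261 and 279, with the shortest at (279,270). The stand and spacer are at (423,230). Next I'll take close-ups with the wrist camera.

```bash
python3 - <<'E'
from bench import manip
import cv2,numpy as np
c=manip.get_calibration("wrist");R=manip.current_tcp_rot();p=manip.current_ee_pos()
cam=-c["R"].T@c["t"]
print("cam in tool",R.T@(cam-p),"\n",(c["R"]@R).round(3),"\n",c["camera_matrix"],"\nR",R.round(3))
off=R.T@(cam-p)
# tool down, tool y along world x
Rd=np.array([[0,1,0],[1,0,0],[0,0,-1.]])
if manip.inverse_kinematics([.5,.1,.3],Rd) is None: print("none"); 
for n,xy,z in [("jig",(.52,.105),.26),("stand",(.567,-.24),.26)]:
    best=None
    for s in (1,-1):
        Rr=Rd@np.diag([s,s,1.]); t=np.array([*xy,z]); t[:2]-=(Rr@off)[:2]
        q=manip.inverse_kinematics(t,Rr); print(n,s,t,q)
        if q is not None:
            k=np.abs(np.array(q)-manip.current_qpos()).sum()
            if best is None or k<best[0]: best=(k,t,Rr)
    manip.move_ptp(best[1],best[2]); manip.dwell(.3)
    cc=manip.get_calibration("wrist"); im,d=manip.grab_frame("wrist")
    cv2.imwrite(f"pics/w_{n}.png",im[:,:,::-1]); np.savez(f"pics/w_{n}.npz",d=d,K=cc["camera_matrix"],R=cc["R"],t=cc["t"])
    for m in ["block_short","block_long","block_longer","tile","jig"] if n=="jig" else ["stand","spacer"]:
        print(m,[(np.round(r["at"],3).tolist(),round(r["confidence"],2)) for r in manip.look_for("wrist",m)[:4]])
print(manip.current_time(),manip.current_qpos())
E
```

```text
cam in tool [ 0.07948358 -0.00026331 -0.14345559] 
 [[-0.001  1.    -0.001]
 [-0.95  -0.001 -0.312]
 [-0.312  0.001  0.95 ]] 
 [[342.26093167   0.         318.99297966]
 [  0.         342.26093167 238.60315397]
 [  0.           0.           1.        ]] 
R [[-0.936  0.352 -0.   ]
 [ 0.352  0.936  0.   ]
 [ 0.     0.    -1.   ]]
jig 1 [0.52026331 0.02551642 0.26      ] [-4.03835759e-02  2.68217525e-01  1.69151660e+00 -4.44089210e-16
  1.18185853e+00 -4.03835759e-02]
jig -1 [0.51973669 0.18448358 0.26      ] None
block_short [([0.479, 0.073, 0.032], 0.88)]
block_long [([0.485, 0.152, 0.026], 0.84), ([0.779, -0.175, 0.02], 0.3)]
block_longer [([0.491, 0.115, 0.027], 0.63)]
tile [([0.694, 0.178, 0.028], 0.86), ([0.537, 0.121, 0.03], 0.84), ([0.3, 0.195, 0.031], 0.71), ([0.317, -0.14, 0.03], 0.67)]
jig [([0.532, 0.133, 0.009], 0.62), ([0.483, 0.076, 0.034], 0.38)]
stand 1 [ 0.56726331 -0.31948358  0.26      ] [-5.84406914e-01  5.13081691e-01  1.33344427e+00 -4.44089210e-16
  1.29506669e+00 -5.84406914e-01]
stand -1 [ 0.56673669 -0.16051642  0.26      ] [-3.55026306e-01  3.95267337e-01  1.51341389e+00 -4.44089210e-16
  1.23291142e+00  2.78656635e+00]
stand [([0.561, -0.241, 0.024], 0.79)]
spacer [([0.567, -0.234, 0.094], 0.62)]
5.575 [-5.84046179e-01  5.12922344e-01  1.33350866e+00  2.11663710e-05
  1.29505145e+00 -5.84360359e-01]
```

View pics/w_jig.png

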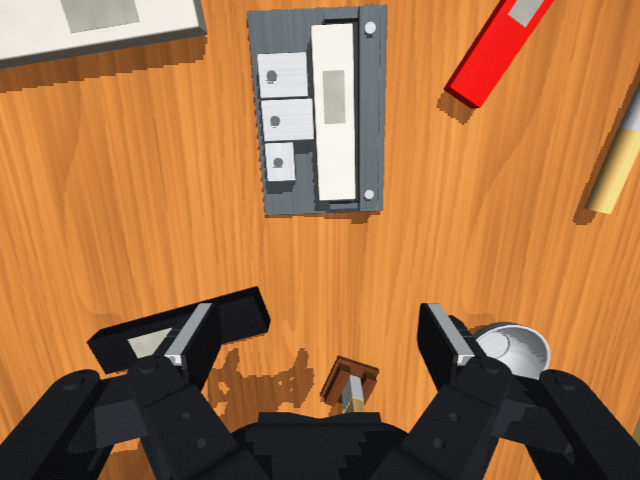

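View pics/w_stand.png

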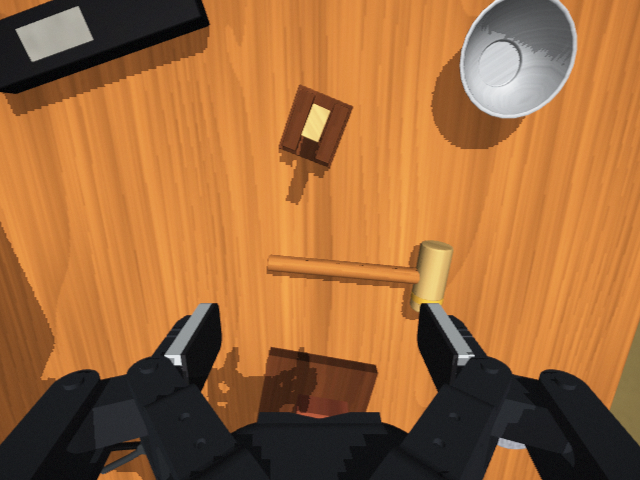

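The jig view shows the tile at (335,110), the short block at (280,162) and the fence at right. The stand view shows the yellow grip top at (316,122), with its slot tilted. I'll measure these from depth and colour.

```bash
cat > h.py <<'E'
import cv2,numpy as np
def load(n):
    z=np.load(f"pics/w_{n}.npz"); im=cv2.imread(f"pics/w_{n}.png")
    d,K,R,t=z["d"],z["K"],z["R"],z["t"]
    v,u=np.mgrid[:480,:640]; P=np.stack([(u-K[0,2])/K[0,0]*d,(v-K[1,2])/K[1,1]*d,d],-1)
    return im,d,(P-t)@R,K,R,t
def plane(K,R,t,px,z):   # pixels -> world at height z
    r=np.c_[px,np.ones(len(px))]@np.linalg.inv(K).T@R; c=-R.T@t
    return c+r*((z-c[2])/r[:,2])[:,None]
def rect(mask,K,R,t,z):
    cs=max(cv2.findContours(mask.astype(np.uint8),0,1)[0],key=cv2.contourArea)[:,0,:].astype(float)
    X=plane(K,R,t,cs,z); (c,s,a)=cv2.minAreaRect((X[:,:2]*1000).astype(np.float32))
    return np.round(c,1),np.round(s,1),round(a,1),len(cs)
E
python3 - <<'E'
from h import *
im,d,W,K,R,t=load("stand")
box=np.zeros(d.shape,bool); box[80:175,270:360]=1
hsv=cv2.cvtColor(im,cv2.COLOR_BGR2HSV)
m=box&(W[...,2]>.085)&(d>0); print("spacer depth",rect(m,K,R,t,.096),np.median(W[m],0),m.sum())
m=box&(W[...,2]>.085)&(hsv[...,2]>150)&(hsv[...,0]>18); print("spacer col",rect(m,K,R,t,.096),m.sum())
m=box&(abs(W[...,2]-.024)<.006); print("stand",rect(m|(box&(W[...,2]>.018)),K,R,t,.024))
im,d,W,K,R,t=load("jig"); hsv=cv2.cvtColor(im,cv2.COLOR_BGR2HSV)
def bx(r0,r1,c0,c1):
    b=np.zeros(d.shape,bool); b[r0:r1,c0:c1]=1; return b
wh=(hsv[...,2]>200)&(hsv[...,1]<60)
m=bx(15,210,305,362)&(abs(W[...,2]-.030)<.006)&(hsv[...,2]>120)
m=cv2.morphologyEx(m.astype(np.uint8),cv2.MORPH_OPEN,np.ones((5,5)))
print("tile",rect(m,K,R,t,.03),"z",np.median(W[...,2][m>0]))
for n,b in [("a",bx(48,98,250,311)),("b",bx(97,141,255,314)),("short",bx(142,190,255,300))]:
    m=b&(W[...,2]>.022)&(W[...,2]<.04)
    print(n,rect(m,K,R,t,.03),np.median(W[...,2][m]))
m=bx(0,220,240,390)&(W[...,2]>.005)&(d>0)
m=cv2.morphologyEx(m.astype(np.uint8),cv2.MORPH_OPEN,np.ones((3,3)));print("plate",rect(m,K,R,t,.008))
g=cv2.resize(im[130:220,230:400],None,fx=4,fy=4,interpolation=2); g2=cv2.resize(im[75:180,260:360],None,fx=4,fy=4,interpolation=2)
g2=cv2.resize(g2,(343,360)); cv2.imwrite("pics/crop.png",np.hstack([g[:,:450],g2]))
# row profile at the short block, world coords per pixel
for r in (150,162,172):
    print([(c,*(1000*W[r,c]).round(0).astype(int).tolist()) for c in range(256,366,4)])
E
```

```text
spacer depth (array([ 564.3, -236.1]), array([27.9, 15.9]), 67.4, 94) [ 0.56463861 -0.23556015  0.09681868] 647
spacer col (array([ 564.6, -235.9]), array([27.4, 15.5]), 67.4, 92) 615
stand (array([ 554.4, -236.2]), array([61. , 36.2]), 67.9, 173)
tile (array([536.2, 113.6]), array([ 39.7, 169.6]), 2.6, 443) z 0.030889095271924308
a (array([484.3, 153.6]), array([48.1, 40.5]), 2.2, 181) 0.030848389249056744
b (array([487.9, 112.1]), array([52.1, 39.9]), 2.2, 178) 0.03085298402965222
short (array([478.7,  69.9]), array([30.5, 40.2]), 2.1, 128) 0.030802764550744644
plate (array([521.8, 113.8]), array([139.9, 210.6]), 2.1, 679)
[(256, 449, 80, 2), (260, 455, 81, 9), (264, 459, 81, 9), (268, 467, 82, 32), (272, 471, 82, 31), (276, 475, 82, 31), (280, 480, 82, 31), (284, 484, 82, 29), (288, 488, 82, 31), (292, 492, 82, 29), (296, 495, 81, 8), (300, 500, 81, 10), (304, 504, 81, 9), (308, 509, 81, 9), (312, 513, 80, 8), (316, 518, 82, 30), (320, 522, 82, 31), (324, 526, 82, 32), (328, 530, 82, 32), (332, 535, 82, 31), (336, 539, 82, 31), (340, 543, 82, 31), (344, 547, 82, 30), (348, 551, 82
[... 492 characters left out ...]
9, 31), (340, 543, 69, 31), (344, 548, 69, 31), (348, 552, 69, 30), (352, 556, 70, 31), (356, 563, 67, 9), (360, 565, 69, 28), (364, 569, 69, 28)]
[(256, 447, 55, 0), (260, 452, 55, 2), (264, 458, 56, 9), (268, 466, 59, 31), (272, 470, 59, 30), (276, 475, 59, 30), (280, 479, 59, 30), (284, 483, 59, 31), (288, 487, 59, 31), (292, 492, 59, 30), (296, 495, 56, 8), (300, 499, 56, 9), (304, 504, 56, 9), (308, 508, 56, 10), (312, 513, 56, 10), (316, 517, 56, 10), (320, 522, 59, 31), (324, 526, 59, 31), (328, 531, 59, 31), (332, 535, 59, 29), (336, 539, 59, 30), (340, 544, 59, 30), (344, 548, 59, 31), (348, 552, 59, 31), (352, 556, 59, 31), (356, 563, 56, 8), (360, 565, 59, 29), (364, 569, 59, 30)]
```

View pics/crop.png

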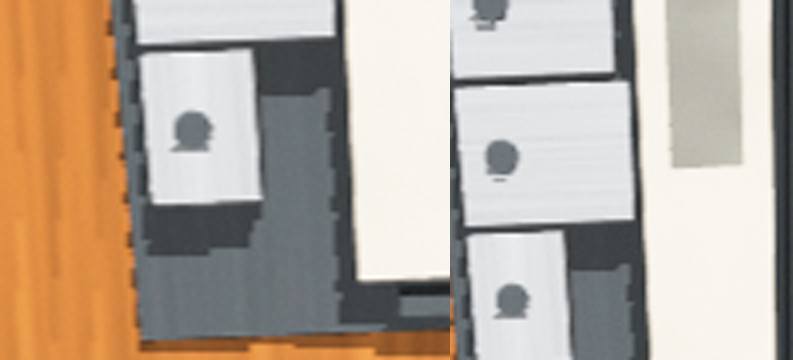

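Every size matches the given values. The jig's yaw is about 2.15° and the gap before the short block is about 24.6 mm, centred near (506, 71). Now I'll grasp and lift the piece.

```bash
cat >> h.py <<'E'
Rd=np.array([[0,1,0],[1,0,0],[0,0,-1.]])
def tool(deg):
    a=np.radians(deg); return np.array([[np.cos(a),-np.sin(a),0],[np.sin(a),np.cos(a),0],[0,0,1]])@Rd
E
python3 - <<'E'
from bench import manip
from h import *
T=tool(-22.6); x,y=.5645,-.236
print(manip.inverse_kinematics([x,y,.16],T))
manip.move_ptp([x,y,.16],T); manip.move_l([x,y,.05],max_speed=.1)
print("F",manip.current_force().round(1) if hasattr(manip.current_force(),'round') else manip.current_force())
manip.set_gripper(0.0,80); print("w",manip.current_grip_width(),manip.current_grip_force(),manip.current_force())
manip.move_l([x,y,.17],max_speed=.12)
G=tool(2.15)
manip.move_ptp([.506,.071,.16],G); manip.dwell(.3)
print(manip.current_ee_pos(),manip.current_grip_width(),manip.current_grip_force(),manip.current_force())
cc=manip.get_calibration("wrist"); im,d=manip.grab_frame("wrist")
cv2.imwrite("pics/w_over.png",im[:,:,::-1]); np.savez("pics/w_over.npz",d=d,K=cc["camera_matrix"],R=cc["R"],t=cc["t"])
print(manip.current_time())
E
```

```text
[-4.72058282e-01  5.38422851e-01  1.55043348e+00 -4.44089210e-16
  1.05273632e+00 -7.76138706e-02]
F [0.1 0.9 0.2]
w 0.17503793934828243 78.46124410629272 [0.24059796 0.51649983 1.85193879]
[0.50619657 0.07045531 0.15993571] 0.17996636890070594 77.83300638198853 [-0.02871079 -0.27051596 -1.51929833]
10.7417
```

View pics/w_over.png

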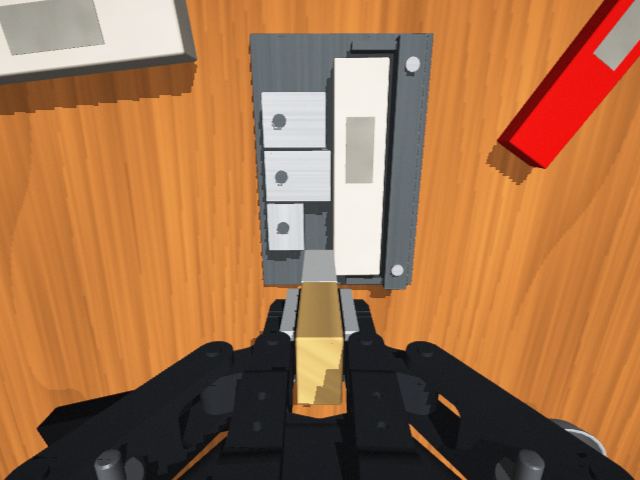

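The spacer is held upright, its aluminium end at about (319,265), above the gap at (317,225). I'll re-measure the gap and the spacer's own position in this view.

```bash
python3 - <<'E'
from h import *
im,d,W,K,R,t=load("over"); hsv=cv2.cvtColor(im,cv2.COLOR_BGR2HSV)
def bx(r0,r1,c0,c1):
    b=np.zeros(d.shape,bool); b[r0:r1,c0:c1]=1; return b
m=bx(50,285,331,393)&(abs(W[...,2]-.030)<.006)&(hsv[...,2]>120)
m=cv2.morphologyEx(m.astype(np.uint8),cv2.MORPH_OPEN,np.ones((5,5))); print("tile",rect(m,K,R,t,.03))
for n,b in [("a",bx(85,149,255,330)),("b",bx(152,201,255,333)),("short",bx(203,255,255,303))]:
    m=b&(W[...,2]>.022)&(W[...,2]<.04); print(n,rect(m,K,R,t,.03),np.median(W[...,2][m]))
for r in (252,256,262,270,278):
    s=(W[r,295:345,2]>.1); c=np.where(s)[0]+295
    if len(c): print(r,c[0],c[-1],(1000*W[r,c[0]]).round(1),(1000*W[r,c[-1]]).round(1),(1000*np.median(W[r,c],0)).round(1))
E
```

```text
tile (array([536.1, 113.7]), array([ 39.7, 169.4]), 2.6, 591)
a (array([484.2, 153.9]), array([47.9, 39.2]), 2.0, 233) 0.03084332308983582
b (array([487.6, 111.7]), array([51.5, 37.8]), 2.0, 224) 0.030820735205028225
short (array([478.1,  70.1]), array([29.5, 39.7]), 2.0, 160) 0.030808911795651147
252 304 332 [497.9  84.1 126.7] [513.4  83.8 124.3] [505.6  84.1 125.8]
256 304 333 [498.1  84.  132.4] [513.7  83.9 130.8] [505.9  84.  132.1]
262 303 336 [497.9  83.6 140.1] [503.6 149.9 303.4] [505.3  84.1 140.5]
270 302 334 [497.9  84.1 151.5] [513.4  84.2 150.5] [505.6  84.1 150.9]
278 301 335 [497.8  83.7 159.7] [513.4  84.4 160.1] [505.6  84.1 160. ]
```

The spacer and gap line up to within 0.5 mm. Lowering it under force watch.

```bash
python3 - <<'E'
from bench import manip
import numpy as np
f0=np.array(manip.current_force()); x,y=.506,.0712
for z in (.10,.078,.070,.064,.058,.0545,.0515):
    manip.move_l([x,y,z],max_speed=.06); manip.dwell(.05)
    f=np.array(manip.current_force())-f0; print(z,f.round(1),manip.current_ee_pos().round(4))
    if abs(f).max()>8: print("stop"); break
manip.dwell(.3); print(manip.current_grip_width(),manip.current_time())
E
```

```text
0.1 [ 0.4 -0.3  0.3] [0.5062 0.0712 0.1004]
0.078 [ 0.5 -0.8  1.3] [0.5061 0.0712 0.078 ]
0.07 [0.3 0.4 1.1] [0.5059 0.0712 0.0698]
0.064 [-1.1  0.3  0.2] [0.5059 0.0712 0.0638]
0.058 [-0.3 -0.4  0.3] [0.5059 0.0712 0.0578]
0.0545 [0.1 0.6 0.2] [0.506  0.0712 0.0544]
0.0515 [-0.7  0.8  0.4] [0.506  0.0712 0.0514]
0.18055293725223678 14.3417
```

Down with no contact. Now I'll push along the jig's +x until the force builds up.

```bash
python3 - <<'E'
from bench import manip
import numpy as np
a=np.radians(2.15); u=np.array([np.cos(a),np.sin(a),0]); p=np.array([.506,.0712,.0515]); s=0.
manip.dwell(.2); f0=np.array(manip.current_force())
while s<.0165:
    s+=.001 if s<.007 else .0005
    manip.move_l(p+u*s,max_speed=.02); manip.dwell(.1)
    f=np.array(manip.current_force())-f0
    print(round(s*1000,1),f.round(1),(1000*(np.array(manip.current_ee_pos())-p)@u).round(2))
    if -f@u>22: break
manip.dwell(.4); print((np.array(manip.current_force())-f0).round(1),manip.current_grip_force(),manip.current_time())
cc=manip.get_calibration("wrist"); im,d=manip.grab_frame("wrist")
import cv2
cv2.imwrite("pics/w_push.png",im[:,:,::-1]); np.savez("pics/w_push.npz",d=d,K=cc["camera_matrix"],R=cc["R"],t=cc["t"])
cv2.imwrite("pics/top1.png",manip.grab_frame("top")[0][:,:,::-1])
E
```

```text
1.0 [ 0.4 -0.2 -0.3] 1.02
2.0 [ 0.3 -0.7  0. ] 1.99
3.0 [ 1.   0.3 -0.4] 2.99
4.0 [ 0.  -0.4 -0.1] 4.03
5.0 [-1.5 -0.6  1. ] 4.85
6.0 [-0.4  0.6 -0.4] 6.13
7.0 [-0.8 -0.7 -0.6] 7.12
7.5 [-0.1 -0.6  0.6] 7.45
8.0 [-3.9 -1.3  2.2] 7.7
8.5 [-4.9 -0.2  2.6] 7.99
9.0 [-6.1  0.1  3.3] 8.24
9.5 [-7.9  0.6  4.4] 8.48
10.0 [-8.2  1.8  4.1] 8.82
10.5 [-6.7  2.5  3.4] 9.27
11.0 [-8.5  2.6  4.3] 9.52
11.5 [-10.8   2.8   6.5] 9.58
12.0 [-13.3   2.7   8.3] 9.67
12.5 [-15.3   3.7   9.1] 9.77
13.0 [-17.2   2.9  10.5] 9.85
13.5 [-17.9   3.   12.5] 9.88
14.0 [-19.9   2.8  14.1] 9.97
14.5 [-21.6   2.5  14.8] 10.04
15.0 [-24.2   1.7  16.9] 10.08
[-24.5   1.2  17. ] 80.52549496293068 22.9917
```

View pics/w_push.png

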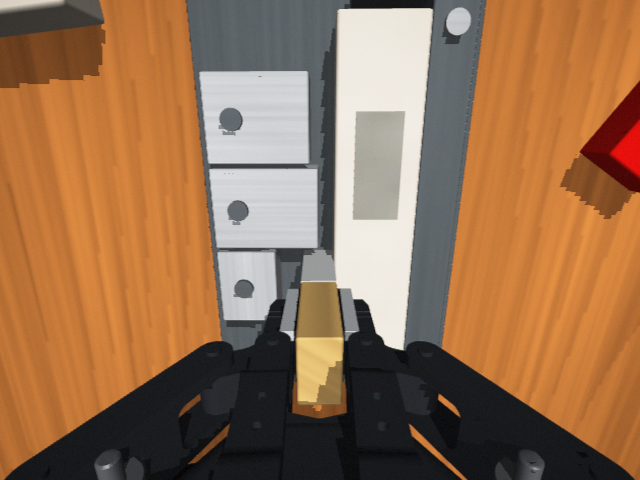

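The tile at (380,180) looks flush against the fence, with the spacer upright before the short block. I'll check it in numbers.

```bash
python3 - <<'E'
from bench import manip
from h import *
im,d,W,K,R,t=load("push"); hsv=cv2.cvtColor(im,cv2.COLOR_BGR2HSV)
def bx(r0,r1,c0,c1):
    b=np.zeros(d.shape,bool); b[r0:r1,c0:c1]=1; return b
m=bx(3,345,333,440)&(abs(W[...,2]-.030)<.006)&(hsv[...,2]>150)&(hsv[...,1]<60)|bx(105,225,350,410)
cs=[]
for r in range(15,340,40):
    c=np.where(m[r,340:438])[0]+340
    e=np.where((hsv[r,400:490,0]<25)&(hsv[r,400:490,1]>120)&(W[r,400:490,2]<.006))[0]+400
    # tile +x edge at z=.03, fence outer edge at z=.028
    a=plane(K,R,t,[[c[-1]+.5,r]],.03)[0]*1000; cs.append(a[:2])
    gap=[W[r,k,2].round(3) for k in range(c[-1]-2,c[-1]+5)]
    print(r,c[0],c[-1],a.round(1),gap,im[r,c[-1]-2:c[-1]+5].mean(1).round())
cs=np.array(cs); print("tile edge slope deg",np.degrees(np.polyfit(cs[:,1],cs[:,0],1)[0]))
for n,b in [("a",bx(60,165,190,316)),("b",bx(167,248,195,325))]:
    q=b&(W[...,2]>.022)&(W[...,2]<.04); print(n,rect(q,K,R,t,.03))
for r in (255,262,270,276,290,300,320):
    c=np.where((W[r,290:350,2]>.03)&(im[r,290:350].mean(1)>60))[0]+290
    print(r,c[0],c[-1],(1000*np.median(W[r,c],0)).round(1))
print(manip.current_ee_pos(),manip.current_tcp_rot().round(3).tolist())
t1=cv2.imread("pics/top1.png");cv2.imwrite("pics/top1c.png",cv2.resize(t1[205:300,195:325],None,fx=6,fy=6,interpolation=2))
E
```

```text
15 340 432 [558.7 197.3  30. ] [np.float64(0.031), np.float64(0.031), np.float64(0.028), np.float64(0.03), np.float64(0.029), np.float64(0.029), np.float64(0.029)] [222. 210. 158.  87.  96. 105. 105.]
55 340 428 [559.1 182.5  30. ] [np.float64(0.032), np.float64(0.194), np.float64(0.031), np.float64(0.029), np.float64(0.029), np.float64(0.03), np.float64(0.028)] [231. 223. 193. 129.  86. 102. 107.]
95 340 425 [559.9 166.6  30. ] [np.float64(0.031), np.float64(0.03), np.float64(0.029), np.float64(0.029), np.float64(0.029), np.float64(0.029), np.float64(0.028)] [231. 218. 167.  92.  99. 106. 107.]
135 340 421 [560.3 149.7  30. ] [np.float64(0.03), np.float64(0.03), np.float64(0.03), np.float64(0.029), np.float64(0.028), np.float64(0.03), np.float64(0.029)] [235. 230. 201. 136.  90. 104. 108.]
175 340 418 [561.2 131.6  30. ] [np.float64(0.031), np.float64(0.031), np.float64(0.028), np.float64(0.029), np.float64(0.029), np.float64(0.029), np.float64(0.028)] [231. 220. 166.  92.  99. 106. 106.]
215 340 414 [561.8 112.   30. ] [np.float64(0.03), np.float64(0.031), np.float64(0.032), np.flo
[... 493 characters left out ...]
  94. 103. 102.]
335 379 404 [564.7  43.7  30. ] [np.float64(0.03), np.float64(0.031), np.float64(0.028), np.float64(0.029), np.float64(0.029), np.float64(0.028), np.float64(0.029)] [233. 225. 164.  80. 100. 100.  99.]
tile edge slope deg -2.220658492527234
a (array([484.5, 153.9]), array([48.3, 39.4]), 2.2, 390)
b (array([487.8, 112.4]), array([51.9, 40.2]), 2.2, 365)
255 335 349 [527.6  90.1  31.4]
262 302 349 [518.6  85.9  31.1]
270 302 349 [518.7  85.5  41.3]
276 301 349 [518.7  85.7  48.5]
290 290 349 [516.1  85.5  62.4]
300 290 349 [516.2  85.5  71.4]
320 290 349 [516.3  85.5  86.2]
[0.51606483 0.07208612 0.0506809 ] [[-0.038, 0.999, -0.012], [0.999, 0.038, 0.0], [0.001, -0.012, -1.0]]
```

The tile is flush along its whole length: no gap shows, and its edge slope of 2.2° matches the jig. The piece is upright, centred on the short block and pressing with about 24 N.

```bash
python3 - <<'E'
from bench import manip
print(manip.current_force(),manip.current_grip_force(),manip.current_time()); print(manip.sign_off())
E
```

```text
[-23.51392694   1.88600201  16.01442116] 80.52555855363607 23.0917
the job is handed in; nothing more can be done
None
```

I handed the job in at 23 s: the packing piece is still gripped before the shortest block and presses the tile flush against the fence with about 24 N; the hand-in returned no verdict.

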